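# Feed one rubber roller from the gravity magazine

## Task

One black rubber-covered roller is needed for fitting: slide the front one of the black lane endwise along the stop lip, without lifting it, into the yellow trough between the two lanes, so that it lies there midway, clear of both, and let the black rollers behind it roll down to the stop. Take only that one, and leave the steel rollers and the other things on the bench where they are.

Things in the scene. Friction and masses are not known exactly. Their poses are not given: they have to be found in the camera images.
- rack: fixed roller magazine, 524 mm wide (y), 280 deep (x), sloping 8 degrees down to its front (-x, robot side). Origin on the bench top under the trough's middle; x away from the robot, y along the lip, z up. Front edge: one straight steel angle along y, open at both ends, with a floor 68 mm above the bench and a 24 mm high stop lip, running unbroken past both lanes and the trough between them
- trough (a point): where the centre of a roller lying midway in the empty pick-off trough rests: 100 mm above the rack's origin. The trough is the yellow-painted middle of the front angle, rack y -98 to 98 mm; the lanes are centred at rack y +180 and -180 mm, so a front roller slid along the lip by 180 mm comes to the middle. Axes as the rack's
- lane_black: fixed lane with yellow side plates holding the four black rollers, left or right of the trough. Origin on the bench top under its front roller's centre; axes as the rack's. The 4 mm side plates, 147 mm apart inside, 50 mm high above the rails, run from 35 to 240 mm behind the front roller's axis: they guard the rollers behind; the front roller is open at both ends
- lane_steel: fixed lane with blue side plates holding the four bare steel rollers, on the other side of the trough; origin and build as for the black lane
- black1: the front black roller, to be moved: rubber-covered conveyor roller, a plain cylinder 63 mm in diameter, 144 mm long, with flat ends (yellow caps), 0.5 to 0.9 kg. Origin at its centre, y its axis. It lies on the front angle against the lip, centre 100 mm above the bench; sliding it endwise takes roughly 3 to 12 N. The one behind leans on it and rolls down by itself when it has gone
- black2: black roller number 2 from the front, same size; origin at its centre, y its axis
- black3: black roller number 3 from the front, same size; origin at its centre, y its axis
- black4: black roller number 4 from the front, same size; origin at its centre, y its axis
- steel1: bare steel roller number 1 from the front of the other lane, same size; origin at its centre, y its axis
- steel2: bare steel roller number 2 from the front of the other lane, same size; origin at its centre, y its axis
- steel3: bare steel roller number 3 from the front of the other lane, same size; origin at its centre, y its axis
- steel4: bare steel roller number 4 from the front of the other lane, same size; origin at its centre, y its axis
- lane_black_rest1 (a point): point where the centre of the roller in place 1 (1 = at the stop lip) of the black lane rests
- lane_black_rest2 (a point): point where the centre of the roller in place 2 (1 = at the stop lip) of the black lane rests
- lane_black_rest3 (a point): point where the centre of the roller in place 3 (1 = at the stop lip) of the black lane rests
- wrench: open wrench 220 mm long lying on the bench, bystander; origin beneath it, x along it
- hammer: hammer 290 mm long lying on the bench, bystander; origin beneath it, x along it
- mug: blue mug 80 mm wide, 95 mm high, bystander; origin under its centre
- greasecan: can 68 mm wide, 130 mm high, bystander; origin under its centre
- bearing: steel bearing ring 90 mm wide, 23 mm high, bystander; origin under its centre
- pillowblock: green pillow block 165 mm long (y), 96 mm high, bystander; origin under its centre
Things that resemble listed ones, but are neither listed nor needed, are in the scene too. Leave any orange or pink look-alike of the black1 alone.

How it is judged:
By the outcome, as a careful person would: the job done as asked, in the order asked, and still so for the second after the job is handed in, with the robot touching nothing.
It also fails if it takes over 42 s, if anything falls off the work surface, if the arm or the gripper's body presses on something with over 40 N, if the wrist force passes 120 N, or if a joint passes its speed limit or range.

## Robot

A 7-joint arm with a two-finger parallel gripper is mounted at the origin on the work surface. World frame = base frame: x ahead of the robot, y to its left, z up, the work surface at z = 0. Lengths are in m, angles in rad, forces in N, time in s.
With the tool pointing down it reaches from about 0.425 to 0.925 m from the base axis. Payload 6.8 kg.
Tool frame: the origin (TCP) lies at the very end of the fingers, on their centre line; the grasp point (between the pads) lies 19 mm behind it; z points along the fingers, y is the direction in which the jaws open and shut (so a half turn about z gives the same grasp; the last joint's range is limited). The gripper opens to 88 mm and grips with 3 to 60 N. Pads are 20 mm wide; open, the fingers measure 115 mm over their backs; the gripper's body (75 mm by 178 mm) begins 61 mm behind the grasp point.
Start: joints at [1.156, 0.477, 0.022, 1.555, -0.011, 1.109, -0.083], TCP at [0.204, -0.643, 0.223] pointing down, gripper open.
Joint ranges: [-2.96, 2.96], [-0.34, 2.1], [-1.41, 1.46], [0.24, 2.44], [-1.37, 4.51], [0.17, 1.92], [-2.96, 2.96]. Speed limits (rad/s): [2.39, 2.39, 3.14, 3.14, 3.14, 3.14, 3.14].

## Interface

Orientations are given as a unit quaternion [w, x, y, z].
In Python, from cell import arm gives the robot as it stands.
- The arm moves only by the tool send_rows, never from a script. Its arguments are lists of equal length, an entry for each row: "xyz": the shift along the tool's x, y, z each as a share of 0.25 m, from -1 to 1, a list of three; "spin": the turn about the tool's z as a share of 120 degrees, from -1 to 1. A call has exactly 5 rows; each row is the pose to reach, as a shift and turn from the pose commanded when the call began, along the tool's axes at that moment; what a row does not reach only later rows make up. A row lasts 1/8 s, in which the tool goes at most 62.5 mm and 10.7 degrees, less where a joint would pass 70% of its speed; a pose out of reach is approached as far as the arm can. A call with a number of a shift or a turn outside -1 to 1 is refused whole. A call with a gripper value outside its range is refused whole. "gripper" is the finger opening in mm, from 0 to 87.8, set as the call begins (left out, the last holds). The fingers move at their own pace and stop on an object; "force" is the grip in N (left out, the last holds). Time passes only in rows, so rows that repeat a pose let the fingers close, or fill a call up. It gives the time, the measured TCP pose, the force and the opening at its end, in the units of the state.
- arm.sense(): the state, without advancing time (a new reading comes with each control period).
- arm.snapshot(name): name is "side" or "top" or "wrist"; returns a dict with "color" (400x640x3 uint8, blue, green, red), "depth" (400x640 float32, m along the optical axis (not along the pixel's ray), 0 where there is no reading), "camera_matrix" (3x3 intrinsics, pixels), "rvec" (rotation vector, rad) and "tvec" (3), from world to camera coordinates, as OpenCV has them. Camera axes: x right, y down, z forward; pixel columns grow to the right and rows downward; lengths in m; the calibration is good to about 2 mm. The wrist camera is an equidistant fisheye: a pixel r from the principal point sees the ray r / f radians off the axis. A picture is of the moment at which its call begins.
- arm.job_done(): hands the job in, once; it reports no verdict.
Trained networks look in a picture, given as the dict that the camera call returned (one of the last four; its "shot" number tells which), for a name from the list of things; names that differ only in an ending like _2 or _b are one class to them, and where a whole thing is asked for, a point or a joint stands for the part that bears it (a point fixed in the world has none). Each returns a list of dicts, best first, with "confidence" (0 to 1); they miss things now and then, are a little off and sometimes report something else, mostly with a low value. They report only what shows in the picture. A call takes as long as a camera call. They do not tell look-alikes from the thing itself.
- arm.look_for(name, picture): "location" ([x, y, z] in m, in the coordinates of the camera as it stood for that picture, good to about 4 mm: the middle of the surface that is visible of it).
The state is a dict: "time_s": time; "q": joint angles; "joint_vel": joint speeds; "tau": joint torques, N m; "ee_pos": TCP position; "eef_rot": TCP orientation; "contact_force": force on the tool from outside, world axes, zero at the start; "ft_torque": the same for the moment, N m; "opening": finger opening in m.
Only numpy, scipy, OpenCV 4.12 (cv2) and the standard library are available. Lean on these libraries where they do the work, as an engineer would, in place of code of your own. Each camera call takes 0.05 s, during which the arm holds its last target.

## Working session

There is one attempt and no reset: what is moved stays moved. The work goes in short steps, Python scripts to look and compute and a tool call to move; the robot and the scene stay as the last step left them, time stands still between calls to the robot, and variables do not carry over. Pictures are saved under pics/ and viewed, and the job is handed in when it is done.

Besides the shell and the picture viewer there is one more tool, called as a command line: name --pt "numbers of a row" for each row, then --argument value for the rest. send_rows: Moves the arm, as the interface text tells. Shift numbers are shares of 0.25 m and turn numbers shares of 120 degrees, none past 1 either way. Its arguments: {"type":"object","properties":{"xyz":{"type":"array"},"spin":{"type":"array"},"gripper":{"type":"number"},"force":{"type":"number"}},"required":["xyz","spin"]}

```bash
ls; mkdir -p pics; cat > h.py <<'E'
import numpy as np, cv2
from cell import arm
def w(p,loc):
    R=cv2.Rodrigues(np.array(p["rvec"],float))[0]; return R.T@(np.array(loc,float).ravel()-np.array(p["tvec"],float).ravel())
def proj(p,X):
    return cv2.projectPoints(np.array(X,float).reshape(-1,1,3),np.array(p["rvec"],float),np.array(p["tvec"],float),np.array(p["camera_matrix"],float),None)[0].reshape(-1,2)
def cloud(p):
    K=np.array(p["camera_matrix"]);d=p["depth"];v,u=np.indices(d.shape)
    P=np.stack([(u-K[0,2])/K[0,0]*d,(v-K[1,2])/K[1,1]*d,d],-1)
    R=cv2.Rodrigues(np.array(p["rvec"],float))[0]
    return (P-np.array(p["tvec"],float).ravel())@R
E
python3 - <<'E'
from h import *
import pickle
np.set_printoptions(precision=4,suppress=True)
for n in ("top","side"):
    p=arm.snapshot(n); cv2.imwrite(f"pics/{n}1.png",p["color"]); pickle.dump(p,open(n+".pkl","wb"))
    for t in ["rack","lane_black","lane_steel","black1","steel1","wrench","hammer","mug","greasecan","bearing","pillowblock"]:
        for r in arm.look_for(t,p)[:5]:
            X=w(p,r["location"]); print(n,t,round(r["confidence"],2),X,proj(p,X)[0].round())
print(arm.sense())
E
```

```text
pics
top rack 0.81 [0.5366 0.0611 0.0781] [297. 187.]
top rack 0.28 [ 0.6623 -0.1438  0.1359] [355. 148.]
top lane_black 0.51 [ 0.662  -0.1442  0.1374] [355. 148.]
top lane_steel 0.82 [0.66   0.1706 0.1273] [265. 151.]
top lane_steel 0.58 [ 0.6046 -0.1173  0.1406] [348. 164.]
top black1 0.94 [ 0.6623 -0.1231  0.1531] [349. 147.]
top black1 0.93 [ 0.2093 -0.3762  0.0618] [423. 278.]
top black1 0.85 [ 0.7739 -0.3028  0.0561] [396. 122.]
top black1 0.76 [ 0.4831 -0.1126  0.1273] [347. 200.]
top black1 0.73 [ 0.6023 -0.1166  0.141 ] [348. 165.]
top steel1 0.9 [0.5595 0.2398 0.1347] [244. 179.]
top steel1 0.67 [0.4942 0.2458 0.1266] [243. 198.]
top steel1 0.64 [0.6146 0.2387 0.1429] [244. 163.]
top steel1 0.56 [0.6787 0.2371 0.1525] [244. 144.]
top wrench 0.77 [0.3762 0.5303 0.0103] [172. 235.]
top wrench 0.35 [ 0.6602 -0.1429  0.1357] [355. 148.]
top hammer 0.66 [ 0.3812 -0.5047  0.0223] [454. 229.]
top hammer 0.16 [ 0.6585 -0.1445  0.1342] [355. 149.]
top mug 0.95 [0.6309 0.4974 0.0481] [179. 165.]
top mug 0.5 [0.5609 0.2393 0.1346] [245. 179.]
top greasecan 0.8 [ 0.6322 -0.4513  0.1319
[... 1119 characters left out ...]
 -0.4838  0.1125] [378. 323.]
side greasecan 0.28 [ 0.6698 -0.1251  0.156 ] [370. 221.]
side bearing 0.95 [ 0.5259 -0.5545  0.0226] [342. 366.]
side pillowblock 0.75 [0.4828 0.4868 0.0579] [305. 141.]
{'time_s': 1.2, 'q': array([ 1.1559,  0.477 ,  0.0224,  1.5554, -0.0115,  1.1093, -0.0831]), 'joint_vel': array([-0.0002,  0.0001,  0.0007,  0.0013, -0.0016,  0.0005,  0.0004]), 'tau': array([ -0.0007, -58.2724,   1.5329, -27.2932,  -0.0544,   0.0103,
        -0.    ]), 'ee_pos': array([ 0.2039, -0.6435,  0.2227]), 'eef_rot': array([0.    , 0.9883, 0.1528, 0.    ]), 'contact_force': array([1.0838, 0.551 , 0.3225]), 'ft_torque': array([-0.0143, -0.0167, -0.0103]), 'opening': 0.08762227305800023}
```

```bash
python3 - <<'E'
import cv2
t=cv2.imread("pics/top1.png");s=cv2.imread("pics/side1.png")
cv2.imwrite("pics/top1c.png",cv2.resize(t[110:260,200:440],None,fx=3.3,fy=3.3,interpolation=cv2.INTER_CUBIC))
cv2.imwrite("pics/side1c.png",cv2.resize(s[120:290,240:440],None,fx=3.5,fy=3.5,interpolation=cv2.INTER_CUBIC))
E
```

```text
(no output)
```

View pics/top1.png

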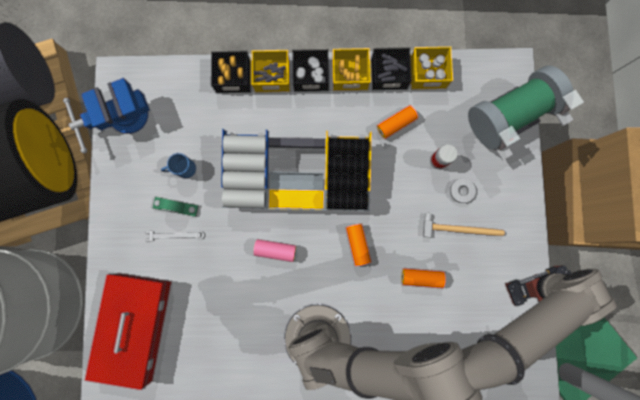

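View pics/top1c.png

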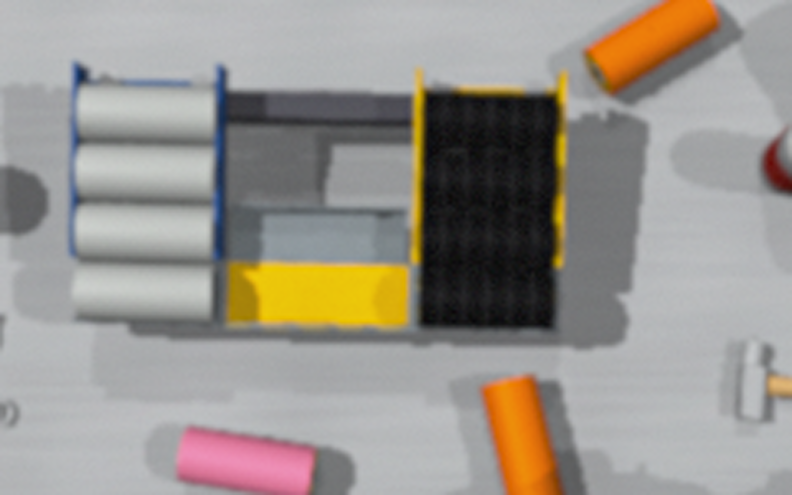

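View pics/side1c.png

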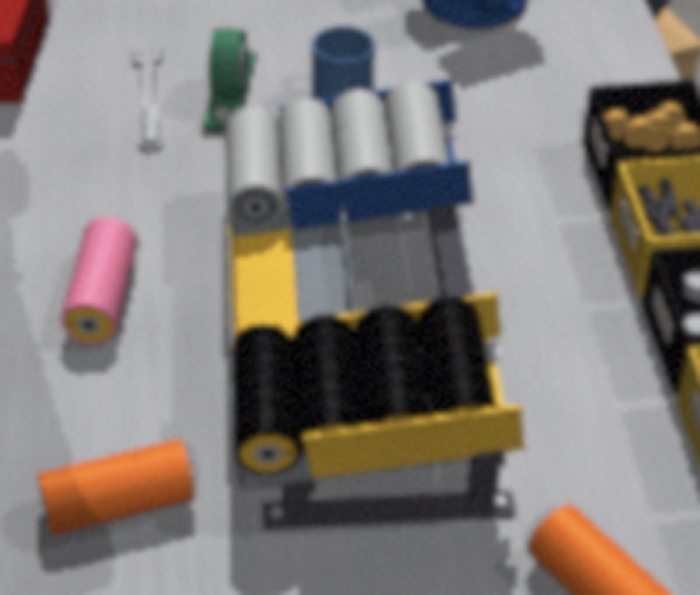

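Top view: the steel lane is on the left (blue plates, front roller ~(243,198)). The black lane is on the right (yellow plates), with its front roller at ~(347,200) and the yellow trough at ~(297,199) between them. Look-alikes are the orange cylinders (398,121), (358,245) and (424,278), and the pink one (274,250). black1 is the front black roller in the rack at the lip, and both crops confirm it. Next I'll measure precisely.

```bash
python3 - <<'E'
from h import *
import pickle
np.set_printoptions(precision=4,suppress=True)
for n in ("top","side"):
    p=pickle.load(open(n+".pkl","rb")); C=cloud(p); c=p["color"].astype(int)
    box=(C[...,0]>.42)&(C[...,0]<.76)&(C[...,1]>-.25)&(C[...,1]<.36)&(C[...,2]>.05)
    print(n,"cam",w(p,[0,0,0]))
    b,g,r=c[...,0],c[...,1],c[...,2]
    blk=box&(c.max(-1)<60)&(C[...,2]>.105); stl=box&(c.min(-1)>120)&(C[...,2]>.105); yel=box&(r>150)&(g>120)&(b<80)
    from scipy.optimize import least_squares
    for nm,m,xa,cy in (("blk",blk,.515,-.12),("stl",stl,.525,.24)):
        m=m&(C[...,0]<xa)&(abs(C[...,1]-cy)<.09); P=C[m]
        # cylinder fit radius .0315, axis horiz
        f=lambda q:np.hypot((P[:,0]-q[0]-q[2]*(P[:,1]-cy))*np.cos(q[2]),P[:,2]-q[1])-.0315
        s=least_squares(f,[.485,.1,0],loss="soft_l1",f_scale=.002)
        print(nm,len(P),"x0,z,slope",s.x,"rms",np.sqrt(np.mean(f(s.x)**2)),"y range",np.percentile(P[:,1],[0,1,3,97,99,100]))
    m=yel&(C[...,2]<.08)&(C[...,0]<.54)
    P=C[m]; print("yellow",len(P),np.percentile(P,[1,50,99],axis=0))
    m=yel&(C[...,1]<-.17); P=C[m]; print("yel cap/plate",len(P),np.percentile(P,[1,50,99],axis=0)) if len(P) else 0
    m=yel&(C[...,1]<-.17)&(C[...,0]<.505); P=C[m]; print("cap",len(P),np.percentile(P,[1,50,99],axis=0)) if len(P) else 0
E
```

```text
top cam [ 0.3172 -0.018   1.6134]
blk 705 x0,z,slope [0.4842 0.0996 0.0421] rms 0.002709022567654073 y range [-0.1823 -0.1807 -0.1777 -0.0473 -0.0464 -0.0429]
stl 651 x0,z,slope [0.4982 0.0995 0.0343] rms 0.002835046316382519 y range [0.1762 0.1771 0.1799 0.3146 0.3175 0.3189]
yellow 920 [[ 0.4657 -0.0263  0.0594]
 [ 0.4961  0.0694  0.0691]
 [ 0.5283  0.16    0.0785]]
yel cap/plate 77 [[ 0.5178 -0.247   0.06  ]
 [ 0.6277 -0.1929  0.1355]
 [ 0.7566 -0.1854  0.1554]]
side cam [ 0.4387 -1.1422  1.2237]
blk 517 x0,z,slope [0.487  0.0996 0.0424] rms 0.002013350344776945 y range [-0.1863 -0.1847 -0.1821 -0.0518 -0.0476 -0.043 ]
stl 295 x0,z,slope [0.5016 0.1    0.0394] rms 0.0022023707082341397 y range [0.1747 0.1756 0.1787 0.3149 0.3194 0.3226]
yellow 372 [[0.4657 0.0096 0.0603]
 [0.4993 0.0777 0.0692]
 [0.5277 0.1485 0.0778]]
yel cap/plate 55 [[ 0.5244 -0.2233  0.0963]
 [ 0.6394 -0.1926  0.1427]
 [ 0.732  -0.1789  0.1543]]
```

black1's axis is at about (0.485,-0.115), z 0.100. The trough middle is at about (0.492,0.066) and the rack yaw is about -2.25°. I'll push with closed fingers on its outer (-y) end, with tool x along the lip. First I move there.

send_rows --pt "0.15 -0.12 0" --pt "0.31 -0.24 0" --pt "0.46 -0.35 0" --pt "0.61 -0.47 0" --pt "0.77 -0.59 0" --spin '[-0.06,-0.12,-0.18,-0.24,-0.3]' --gripper 0 --force 40

```text
time_s: 1.82
ee_pos: [0.3435, -0.4436, 0.2229]
eef_rot: [0.0, 0.892, 0.452, 0.0]
contact_force: [0.2, 0.7, -0.7]
opening: 0.0413
```

```bash
cat > st.py <<'E'
import sys
from h import *
from scipy.spatial.transform import Rotation as Ro
np.set_printoptions(precision=4,suppress=True)
s=arm.sense(); p=np.array(s["ee_pos"]);q=s["eef_rot"];R=Ro.from_quat([q[1],q[2],q[3],q[0]]).as_matrix()
yaw=np.degrees(np.arctan2(R[1,0],R[0,0]))
print("t",s["time_s"],p,"yaw",yaw,"tiltz",R[:,2],"F",s["contact_force"],"open",s["opening"],"q",s["q"])
if len(sys.argv)>1:
    T=np.array([float(a) for a in sys.argv[1:4]]); print("shares",R.T@(T-p)/.25,"spin to 87.75:",-(87.75-yaw)/120)
E
python3 st.py 0.481 -0.247 0.2
```

```text
t 1.825 [ 0.3435 -0.4436  0.2229] yaw 53.78302238669116 tiltz [ 0.0003 -0.0005 -1.    ] F [ 0.1757  0.6602 -0.6885] open 0.041347440381661424 q [ 0.9566  0.299  -0.1906  1.8218  0.0655  1.0263  0.1082]
shares [ 0.9595 -0.0208  0.0913] spin to 87.75: -0.2830581467775737
```

send_rows --pt "0.2 -0.004 0.02" --pt "0.4 -0.01 0.04" --pt "0.6 -0.01 0.06" --pt "0.8 -0.02 0.08" --pt "0.96 -0.02 0.09" --spin '[-0.06,-0.12,-0.18,-0.24,-0.283]'

```text
time_s: 2.45
ee_pos: [0.4823, -0.2467, 0.2002]
eef_rot: [0.0, 0.721, 0.693, 0.0]
contact_force: [0.9, -0.6, 0.1]
opening: 0.0007
```

```bash
python3 st.py 0.481 -0.237 0.082; python3 - <<'E'
from h import *
p=arm.snapshot("side"); cv2.imwrite("pics/s2.png",cv2.resize(p["color"][100:320,200:450],None,fx=2.7,fy=2.7,interpolation=cv2.INTER_CUBIC))
p=arm.snapshot("wrist"); cv2.imwrite("pics/w2.png",p["color"])
E
```

```text
t 2.45 [ 0.4823 -0.2467  0.2002] yaw 87.80423176480615 tiltz [ 0.0003  0.0001 -1.    ] F [ 0.8727 -0.5682  0.1373] open 0.0007081177171841726 q [ 0.6935  0.3127 -0.4065  1.8773  0.1467  0.9804  0.1844]
shares [ 0.0385 -0.0068  0.4728] spin to 87.75: 0.00045193137338455833
```

View pics/s2.png

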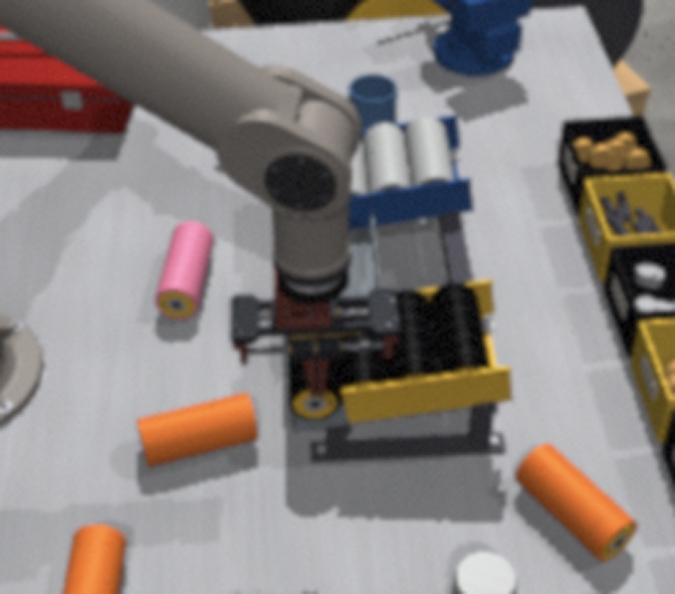

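View pics/w2.png

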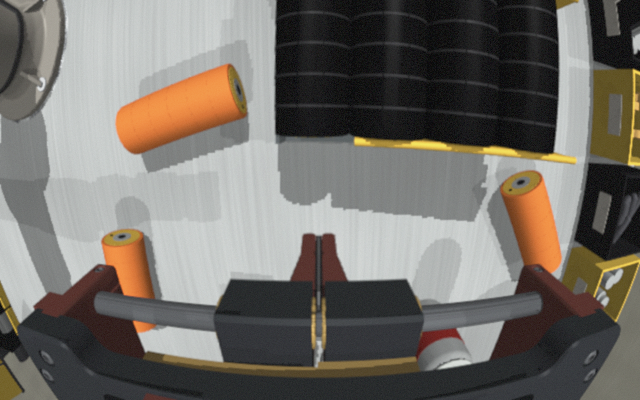

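Side view: closed fingers (~(317,385) in the crop) hang beside black1's capped end (315,402). The wrist view shows the fingers (318,240) in line with the front roller (277–350). Next I descend.

send_rows --pt "0.01 -0.007 0.12" --pt "0.02 -0.007 0.24" --pt "0.03 -0.007 0.36" --pt "0.04 -0.007 0.47" --pt "0.04 -0.007 0.47" --spin '[0,0,0,0,0]'

```text
time_s: 3.18
ee_pos: [0.4782, -0.2388, 0.0811]
eef_rot: [-0.002, 0.723, 0.691, -0.001]
contact_force: [0.0, -0.6, -0.1]
opening: 0.0006
```

```bash
python3 st.py 0.4898 -0.016 0.082;python3 - <<'E'
from h import *
p=arm.snapshot("side"); cv2.imwrite("pics/s3.png",cv2.resize(p["color"][150:300,250:420],None,fx=4,fy=4,interpolation=cv2.INTER_CUBIC))
E
```

```text
t 3.175 [ 0.4782 -0.2388  0.0811] yaw 87.47401923058743 tiltz [-0.0038  0.0012 -1.    ] F [ 0.0136 -0.561  -0.0748] open 0.0005534065417845308 q [ 0.642   0.4608 -0.3684  1.9875  0.24    0.7389  0.0854]
shares [ 0.8923  0.0072 -0.0025] spin to 87.75: -0.002299839745104748
```

View pics/s3.png

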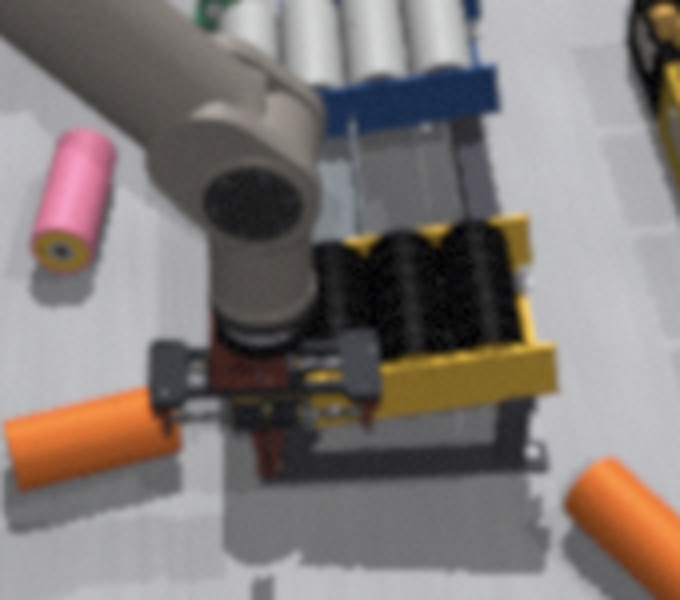

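send_rows --pt "0.06 0.003 0" --pt "0.11 0.005 0" --pt "0.15 0.007 0" --pt "0.18 0.007 0" --pt "0.21 0.007 0" --spin '[0,0,0,0,0]'

```text
time_s: 3.85
ee_pos: [0.4841, -0.1896, 0.0833]
eef_rot: [0.002, 0.723, 0.691, -0.001]
contact_force: [-0.5, -10.7, 1.6]
opening: 0.0004
```

```bash
python3 st.py 0.4898 -0.016 0.082;python3 - <<'E'
from h import *
p=arm.snapshot("top"); cv2.imwrite("pics/t4.png",cv2.resize(p["color"][120:240,200:400],None,fx=4,fy=4,interpolation=cv2.INTER_CUBIC))
E
```

```text
t 3.85 [ 0.4841 -0.1896  0.0833] yaw 87.41158871158387 tiltz [ 0.001  -0.0046 -1.    ] F [ -0.4559 -10.7442   1.5811] open 0.000354501972459176 q [ 0.5592  0.4362 -0.3791  2.0241  0.2454  0.7219 -0.0179]
shares [ 0.6949 -0.0087  0.0021] spin to 87.75: -0.0028200940701343788
```

View pics/t4.png

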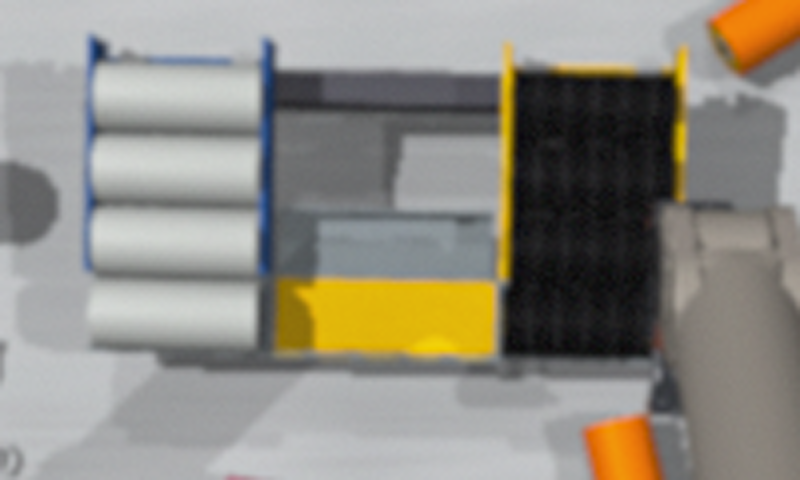

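Contact at about 11 N. black1 is being pushed and nothing else is touched. I continue.

send_rows --pt "0.06 -0.001 0" --pt "0.12 -0.002 0" --pt "0.18 -0.003 0" --pt "0.24 -0.003 0" --pt "0.3 -0.004 0" --spin '[0,0,0,0,0]'

```text
time_s: 4.53
ee_pos: [0.4869, -0.1139, 0.0832]
eef_rot: [0.002, 0.723, 0.691, -0.001]
contact_force: [0.7, -8.3, 2.1]
opening: 0.0005
```

```bash
python3 st.py 0.4898 -0.016 0.082;python3 - <<'E'
from h import *
p=arm.snapshot("top"); cv2.imwrite("pics/t5.png",cv2.resize(p["color"][120:240,200:400],None,fx=4,fy=4,interpolation=cv2.INTER_CUBIC))
E
```

```text
t 4.525 [ 0.4869 -0.1139  0.0832] yaw 87.38121017936251 tiltz [ 0.0017 -0.0034 -1.    ] F [ 0.7029 -8.2671  2.0565] open 0.0005207472978422659 q [ 0.4332  0.4121 -0.3996  2.0678  0.2482  0.7043 -0.1722]
shares [ 0.3916 -0.0064  0.0037] spin to 87.75: -0.003073248505312402
```

View pics/t5.png

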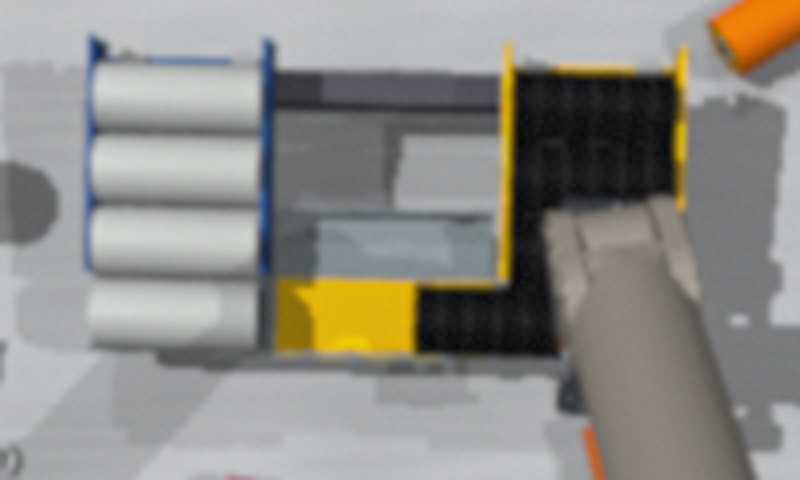

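black1 slides cleanly along the lip; its leading end is at about (415,320) in the crop.

send_rows --pt "0.05 -0.001 0" --pt "0.1 -0.002 0" --pt "0.16 -0.002 0" --pt "0.22 -0.003 0" --pt "0.28 -0.004 0" --spin '[0,0,0,0,0]'

```text
time_s: 5.2
ee_pos: [0.4885, -0.0429, 0.0829]
eef_rot: [0.001, 0.723, 0.691, -0.001]
contact_force: [0.4, -4.7, 0.4]
opening: 0.0006
```

```bash
cat > mz.py <<'E'
import sys
from h import *
np.set_printoptions(precision=4,suppress=True)
for n in ("top","side"):
    p=arm.snapshot(n); C=cloud(p); c=p["color"].astype(int)
    cv2.imwrite(f"pics/{n}{sys.argv[1]}.png",cv2.resize(p["color"][120:270,230:410] if n=="side" else p["color"][120:240,200:400],None,fx=4,fy=4,interpolation=cv2.INTER_CUBIC))
    m=(C[...,0]>.45)&(C[...,0]<.52)&(C[...,1]>-.035)&(C[...,1]<.17)&(C[...,2]>.115)&(C[...,2]<.14)&(c.max(-1)<60)
    P=C[m]; print(n,len(P),"y pct",np.percentile(P[:,1],[0,1,3,97,99,100]),"x",np.median(P[:,0]),"zmax",np.percentile(P[:,2],98)) if len(P) else print(n,0)
E
python3 st.py 0.4898 -0.016 0.082; python3 mz.py 6
```

```text
t 5.2 [ 0.4885 -0.0429  0.0829] yaw 87.42189193209893 tiltz [ 0.0005 -0.0021 -1.    ] F [ 0.3889 -4.663   0.3676] open 0.0006095973589660808 q [ 0.3072  0.403  -0.4183  2.0873  0.2537  0.6983 -0.322 ]
shares [0.1078 0.0002 0.0033] spin to 87.75: -0.002734233899175583
top 447 y pct [-0.0084 -0.0018  0.0018  0.1033  0.1047  0.1057] x 0.4856564451165466 zmax 0.13569451278928113
side 10 y pct [-0.0325 -0.0323 -0.0318 -0.0027 -0.0024 -0.0023] x 0.49181647721520655 zmax 0.12956829335075587
```

View pics/top6.png

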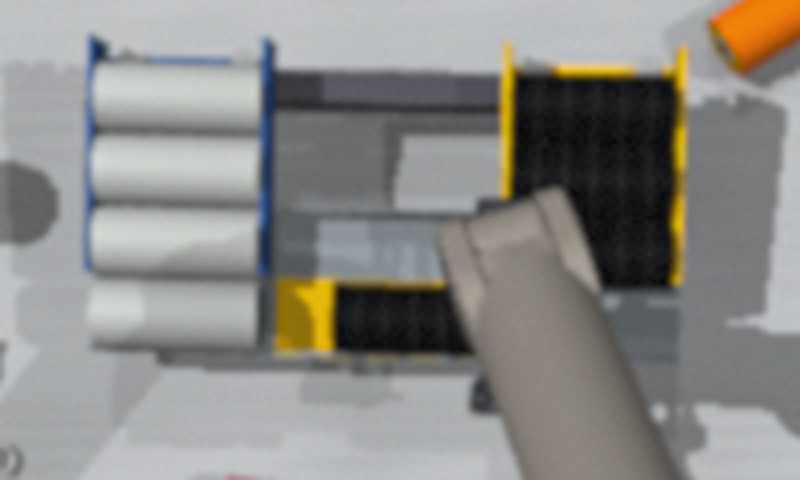

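View pics/side6.png

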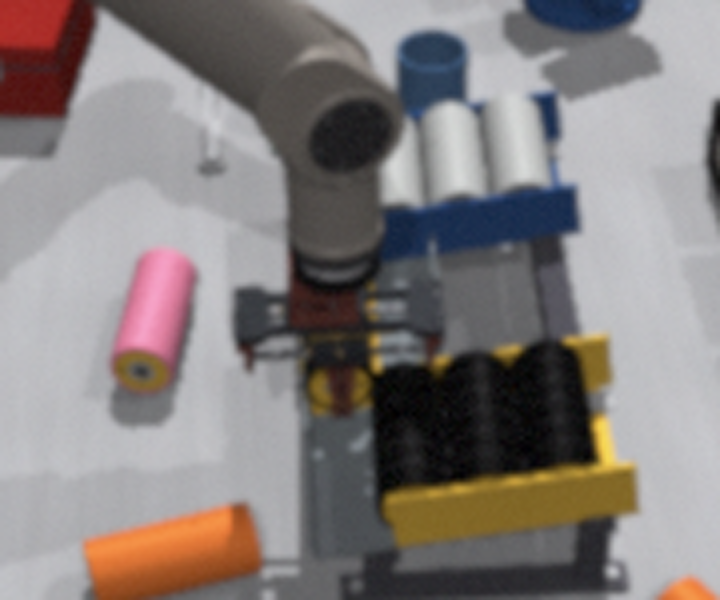

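black1's trailing end has cleared the lane, and black2 is about to roll. About 28 mm remain, so I go slower.

send_rows --pt "0.03 0 0" --pt "0.055 0 0" --pt "0.08 0 0" --pt "0.1 0 0" --pt "0.105 0 0" --spin '[0,0,0,0,0]'

```text
time_s: 5.92
ee_pos: [0.4887, -0.0164, 0.0825]
eef_rot: [0.0, 0.722, 0.691, -0.001]
contact_force: [-1.1, -6.0, 2.4]
opening: 0.0005
```

```bash
python3 st.py 0.4898 -0.016 0.082; python3 mz.py 7
```

```text
t 5.925 [ 0.4887 -0.0164  0.0825] yaw 87.48241817694715 tiltz [-0.0014 -0.0015 -1.    ] F [-1.1415 -6.0062  2.4409] open 0.0004859838943002582 q [ 0.259   0.4037 -0.4251  2.0888  0.2563  0.6995 -0.3776]
shares [0.0017 0.0043 0.002 ] spin to 87.75: -0.0022298485254404216
top 420 y pct [0.0226 0.0293 0.0345 0.1299 0.1322 0.1331] x 0.4879309311750597 zmax 0.13541125831465134
side 20 y pct [-0.0319 -0.0317 -0.0314  0.01    0.0189  0.0234] x 0.490611200522746 zmax 0.13835716625082622
```

View pics/top7.png

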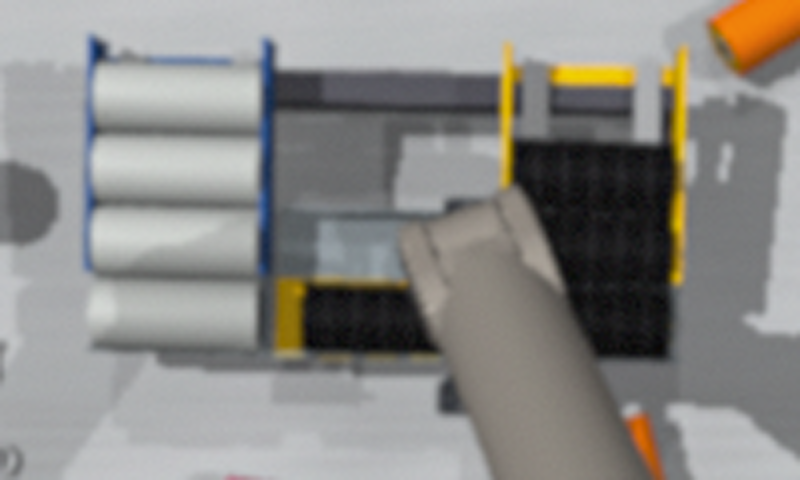

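View pics/side7.png

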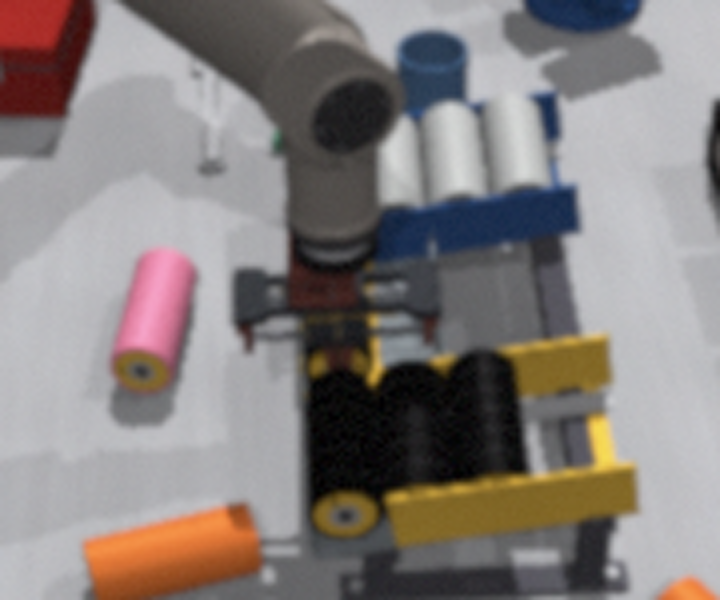

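The three black rollers have rolled down to the stop. I back off 6 mm, lift straight up, then check the centring.

send_rows --pt "-0.015 0 0" --pt "-0.025 0 0" --pt "-0.025 0 -0.1" --pt "-0.025 0 -0.25" --pt "-0.025 0 -0.45" --spin '[0,0,0,0,0]'

```text
time_s: 6.65
ee_pos: [0.4883, -0.021, 0.1956]
eef_rot: [-0.001, 0.722, 0.692, -0.0]
contact_force: [0.9, -0.7, 0.7]
opening: 0.0002
```

send_rows --pt "-0.1 0 -0.2" --pt "-0.3 0 -0.3" --pt "-0.5 0 -0.3" --pt "-0.75 0 -0.3" --pt "-1 0 -0.3" --spin '[0,0,0,0,0]'

```text
time_s: 7.28
ee_pos: [0.4784, -0.2725, 0.2705]
eef_rot: [0.0, 0.722, 0.692, 0.0]
contact_force: [1.2, 0.4, -0.1]
opening: 0.0002
```

```bash
python3 st.py; python3 mz.py 8
```

```text
t 7.275 [ 0.4784 -0.2725  0.2705] yaw 87.6022065109825 tiltz [ 0.0012 -0.     -1.    ] F [ 1.1666  0.4315 -0.1152] open 0.0002195599249490511 q [ 0.665   0.2474 -0.3108  1.7822  0.0827  1.1235  0.2855]
top 582 y pct [-0.0023 -0.0021  0.0012  0.1291  0.1322  0.1336] x 0.48803776140363553 zmax 0.13572046017678274
side 0
```

View pics/top8.png

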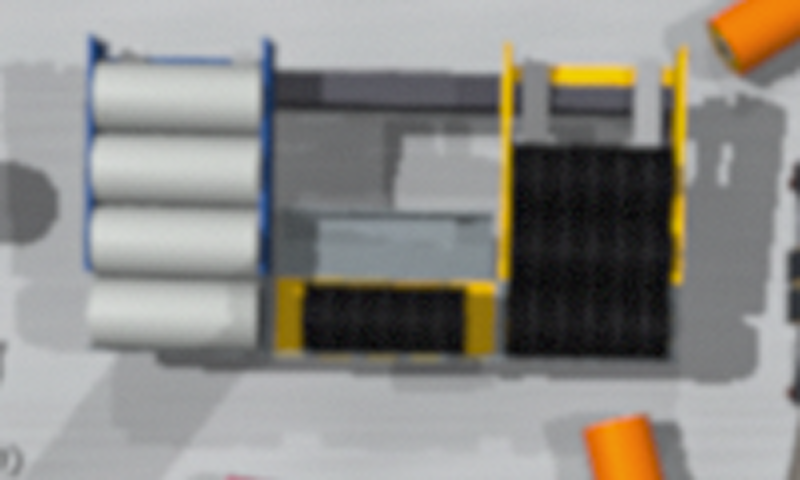

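View pics/side8.png

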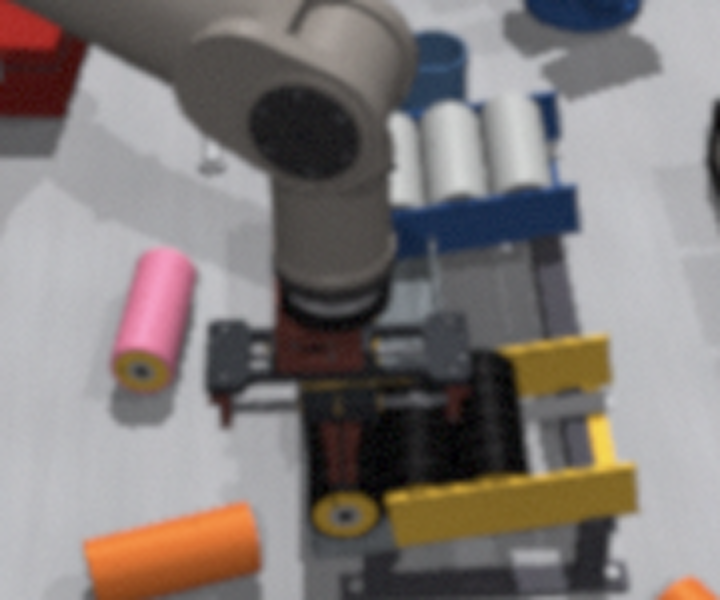

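```bash
python3 - <<'E'
from h import *
import pickle
np.set_printoptions(precision=4,suppress=True)
p=arm.snapshot("top");q=pickle.load(open("top.pkl","rb"))
d=np.abs(p["color"].astype(int)-q["color"]).max(-1)>60; print("changed boxes",[c.tolist() for c in cv2.connectedComponentsWithStats(d.astype(np.uint8))[2] if c[4]>15])
C=cloud(p);blk=(p["color"].max(-1)<60)
for a,b in((.46,.51),(.53,.57),(.59,.64),(.65,.7)):
    m=blk&(C[...,0]>a)&(C[...,0]<b)&(abs(C[...,1]+.117)<.08)&(C[...,2]>.105);P=C[m];print(len(P),np.percentile(P[:,1],[2,98]) if len(P)>5 else "", P[:,2].max() if len(P) else "")
print(arm.job_done())
E
```

```text
changed boxes [[0, 0, 640, 400, 243694], [327, 137, 44, 20, 662], [396, 157, 25, 98, 1004], [432, 161, 14, 8, 64], [424, 169, 3, 9, 18], [275, 190, 49, 20, 894], [433, 192, 14, 38, 308], [506, 228, 11, 8, 27], [428, 231, 13, 38, 272], [491, 230, 12, 4, 39], [402, 269, 33, 18, 500], [408, 268, 147, 132, 5502], [579, 269, 14, 8, 72], [377, 282, 56, 51, 1162], [571, 286, 10, 6, 37], [555, 305, 42, 36, 510], [582, 312, 21, 13, 122], [439, 331, 10, 2, 16], [305, 333, 9, 7, 28], [290, 340, 8, 7, 25], [355, 349, 7, 7, 27], [374, 349, 29, 7, 102], [318, 357, 30, 43, 310], [288, 359, 10, 10, 41], [320, 359, 4, 9, 24], [303, 377, 7, 12, 45], [348, 376, 28, 22, 153]]
580 [-0.1775 -0.0431] 0.14176971407851335
446 [-0.1788 -0.048 ] 0.14749932132162805
461 [-0.1816 -0.0523] 0.1580939341389019
0  
the job is handed in; nothing more can be done
None
```

I slid the front black roller along the stop lip into the yellow trough without lifting it, and handed the job in. I pushed it from its outer end with closed fingers, reading 5–11 N at my checks between moves. The three black rollers behind it rolled down to the stop by themselves. I then backed the fingers off and raised them clear, handing in at about 7.4 s.

- **Centring:** In the last top view the roller spans y of about -0.002 to 0.134, so its centre is near 0.066. The estimated trough middle is 0.066–0.067. Yellow floor shows at both ends, so it is clear of both lanes.
- **Black lane:** Places 1 to 3 are filled and the fourth is empty.
- **Other things:** The steel rollers look unmoved in the last views. Comparing the top view with the first one showed the expected changes in the rack. The other differences I put down to the arm and its shadows. One, at about (402,269), covers the orange look-alike near the arm's start position. I did not crop in to confirm that one, though the arm only passed above that area.
- **Failed check:** The last side view could not confirm the roller's position because the arm hid it, so the final centring rests on the top view and the finger position at the end of the push.

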